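# Change the collars of a bunching machine under its mushroom stop

## Task

Change over the flower-bunching machine: press its red mushroom stop down until it latches, and only then slide the keeper fully open; take the worn black sleeve off the post and put it in the wooden crate, then thread all the grey collars that are there down the post, fully home, largest at the bottom and each next one smaller. Slide the keeper back shut over the post and, last of all, turn the mushroom's head clockwise to its stop so that it comes up again; the machine must stay stopped while the keeper is open, and leave the secateurs, pot and bottle where they are.

Things in the scene. Friction and masses are not known exactly. Their poses are not given: they have to be found in the camera images.
- machine: green bench bunching machine, fixed: a deck 190 mm (its x) by 340 mm (its y), flat top 50 mm above the bench. Origin at bench height, 5 mm short (in x) of the middle of the deck; x points to the far side (keeper rail), y along the deck's length, z up. In this frame the post stands at (-20, 0) mm, the mushroom stop at (-30, -120) mm, the keeper's rail runs along y at x = 60 mm
- post_foot (a point): the foot of the bare steel locating post, on the deck's top surface; same axes as the machine. The post is 18 mm thick and 84 mm tall, its last 8 mm tapering to 10 mm
- keeper (a joint): the aluminium keeper: a 36 mm wide, 8 mm thick plate that lies over the post's top (underside 5 mm above it) on a column 32 mm square that slides along the rail. m; 0 = closed over the post, 0.12 = fully open, moved towards the machine's +y; friction about 1.5 N, stays where it is left
- keeper_grip (a point): middle of the keeper's upright black paddle, which is pinched or pushed: 14 mm thick along the machine's y, 40 mm along its x, 47 mm tall (its top 22 mm above this point, the plate it stands on 25 mm below); moves with the keeper; same axes as the machine
- stop_turn (a joint): turn of the red mushroom stop's head. rad; 0 at the start, grows clockwise seen from above to its end at 1.3; friction about 0.1 N m, stays where it is left. Turning does the reset: the head climbs as on a coarse thread, 8 mm over the full 1.3 rad, so a latched head comes back up to its first height
- stop_head (a point): centre of the mushroom's head, a disc 52 mm in diameter and 24 mm thick (top 12 mm above this point). Up (free to run) this point is 36 mm above the deck; pressed, it resists with about 4 N over the first half of its 8 mm travel, then snaps down and stays latched 28 mm above the deck (stopped) until the head is turned. A 4 mm yellow plate and an 11 mm high, 36 mm wide black collar lie on the deck beneath it
- sleeve_mid (a point): centre of the worn black rubber sleeve that is on the post at the start: a tube 44 mm in outside diameter, 24 mm bore, 72 mm tall, its axis z; about 0.12 kg
- crate_in (a point): centre of the inner floor (8 mm above the bench) of the open wooden crate for worn parts, fixed: 190 mm (its x) by 220 mm (its y) outside, 70 mm tall, walls 8 mm
- secateurs: bystander: red-handled secateurs lying near the robot, about 180 mm long, 14 mm thick
- pot: bystander: terracotta pot with a plant, 104 mm wide, 95 mm tall, beyond the machine; origin under its centre
- spray: bystander: clear bottle, 60 mm wide, 170 mm tall, beyond the machine; origin under its centre
- collar_68_mid (a point): centre of the grey plastic sizing collar of 68 mm outside diameter (number 1 of 4 from the largest): a ring 24 mm tall with a 24 mm bore, its axis z; 0.04 to 0.2 kg; lies flat on a 3 mm thick newspaper pad. Only some of the four collars are there (None at the start = absent)
- collar_59_mid (a point): centre of the grey plastic sizing collar of 59 mm outside diameter (number 2 of 4 from the largest): a ring 24 mm tall with a 24 mm bore, its axis z; 0.04 to 0.2 kg; lies flat on a 3 mm thick newspaper pad. Only some of the four collars are there (None at the start = absent)
- collar_50_mid (a point): centre of the grey plastic sizing collar of 50 mm outside diameter (number 3 of 4 from the largest): a ring 24 mm tall with a 24 mm bore, its axis z; 0.04 to 0.2 kg; lies flat on a 3 mm thick newspaper pad. Only some of the four collars are there (None at the start = absent)
- collar_41_mid (a point): centre of the grey plastic sizing collar of 41 mm outside diameter (number 4 of 4 from the largest): a ring 24 mm tall with a 24 mm bore, its axis z; 0.04 to 0.2 kg; lies flat on a 3 mm thick newspaper pad. Only some of the four collars are there (None at the start = absent)
Mind the look-alikes: they are no part of the job. What is shaped like the part that bears collar_68_mid but turquoise is not meant. What is shaped like the part that bears collar_59_mid but green is not meant.

How it is judged:
On the way, in this order (a step that is already met when the one before it is completed fails the run):
1. the mushroom stop is pressed down and latched, the keeper still shut (z of stop_head in the frame of machine below 0.08 m and value of joint keeper below 0.02 m), for 0.2 s.
2. the keeper is slid fully open (last 15 mm allowed) (value of joint keeper above 0.105 m), for 0.2 s.
3. the worn sleeve is in the crate (x of sleeve_mid in the frame of crate_in between -0.087 and 0.087 m and y of sleeve_mid in the frame of crate_in between -0.102 and 0.102 m and z of sleeve_mid in the frame of crate_in between 0.005 and 0.055 m), for 0.2 s.
4. all collars present are on the post, fully home, larger ones below smaller ones (horizontal distance between each of collar_68_mid, collar_59_mid, collar_50_mid, collar_41_mid and post_foot below 0.006 m and z of collar_68_mid in the frame of post_foot between 0.006 and 0.066 m and angle between each of collar_68_mid, collar_59_mid, collar_50_mid, collar_41_mid's own z axis and vertical below 0.12 rad and z of collar_59_mid in the frame of post_foot between 0.006 and 0.066 m and z of collar_50_mid in the frame of post_foot between 0.006 and 0.066 m and z of collar_41_mid in the frame of post_foot between 0.006 and 0.066 m and z of each of collar_59_mid, collar_50_mid, collar_41_mid in the frame of collar_68_mid above 0.018 m and z of each of collar_50_mid, collar_41_mid in the frame of collar_59_mid above 0.018 m and z of collar_41_mid in the frame of collar_50_mid above 0.018 m), for 0.2 s.
5. the keeper is shut over the post again, with the machine still stopped (value of joint keeper below 0.009 m and z of stop_head in the frame of machine below 0.08 m), for 0.2 s.
6. the mushroom's head has been turned clockwise and is up again (value of joint stop_turn above 1 rad and z of stop_head in the frame of machine above 0.084 m), for 0.2 s.
At the end, for the whole second after the job is handed in: Collars at rest on the post (6 mm of its axis, level to 0.12 rad), stacked from the deck up, larger below smaller; sleeve at rest in the crate; keeper shut to within 9 mm; mushroom head turned at least 1.0 rad clockwise and up to within 2 mm (all of step 3 and all of step 4 and all of step 6 and linear speed of each of collar_68, collar_59, collar_50, collar_41, sleeve below 0.02 m/s and value of joint keeper below 0.009 m); the robot touches nothing.
It fails at once if the keeper is open (more than 30 mm) while the mushroom stop is not down (value of joint keeper above 0.03 m and z of stop_head in the frame of machine above 0.083 m).
It fails at once if the secateurs, pot or bottle are moved by more than 40 mm (distance of any of secateurs, pot, spray from where it was at the start of the episode above 0.04 m).
Of collar_68, collar_59, collar_50, collar_41 only 2 to 3 are there at a start; the rules pass over those that are not, and their reading is None.
At some moment in a run one of collar_68, collar_59, collar_50, collar_41 may be knocked a few centimetres aside while the robot is not near it.
It also fails if it takes over 210 s, if anything falls off the work surface, if the arm or the gripper's body presses on something with over 40 N, if the wrist force passes 120 N, or if a joint passes its speed limit or range.

## Robot

A 6-joint arm with a two-finger parallel gripper is mounted at the origin on the work surface. World frame = base frame: x ahead of the robot, y to its left, z up, the work surface at z = 0. Lengths are in m, angles in rad, forces in N, time in s.
With the tool pointing down it reaches from about 0.375 to 0.9 m from the base axis. Payload 3.1 kg.
Tool frame: the origin (TCP) lies midway between the tips of the shut fingers; the grasp point (between the pads) lies 19 mm behind it; z points along the fingers, y is the line along which they close (so a half turn about z gives the same grasp; the last joint's range is limited). The gripper opens to 87 mm and grips with 3 to 60 N. Pads are 19 mm wide; open, the fingers measure 117 mm over their backs; the gripper's body (75 mm by 190 mm) begins 51 mm behind the grasp point.
Start: joints at [1.004, 0.527, 1.433, -0, 1.181, -0.178], TCP at [0.236, 0.579, 0.223] pointing down, gripper open.
Joint ranges: [-3.08, 3.08], [-0.75, 2.2], [0.22, 2.44], [-1.43, 4.57], [0, 2.65], [-2.85, 2.85]. Speed limits (rad/s): [2.79, 2.79, 3.14, 3.14, 3.14, 3.14].

## Interface

Orientations are given as a unit quaternion [x, y, z, w].
In Python, from rig import status, imaging, order gives the robot as it stands.
- The arm moves only by the tool arm_command, never from a script. Its argument "deltas" is one flat list of numbers, 5 for each row, row after row: the opening, from -1 (shut) to 1 (fully open), so that 0 is half open, then the shift along the tool's x, y, z in m, then the turn about the tool's z in rad. In form: [gripper, tx, ty, tz, roll, gripper, tx, ty, tz, roll, ...]. A call has 1 to 12 rows; each row shifts and turns the commanded pose from where the row before left it, along the tool's axes as they then stand; what a row does not reach is not made up. A row lasts 1/8 s, in which the tool goes at most 62.5 mm and 10.7 degrees, less where a joint would pass 70% of its speed; a pose out of reach is approached as far as the arm can. A call with a gripper value outside its range is refused whole. The fingers move at their own pace and stop on an object; "newtons" is the grip in N (left out, the last holds). Time passes only in rows, so rows that do not move let the fingers close. It gives the time, the measured TCP pose, the force, the opening and the grip force at its end, in the units of the state.
- status.get_obs(): the state, without advancing time (a new reading comes with each control period).
- imaging.camera(name): name is "scene" or "top" or "wrist"; returns (picture, depth): 420x560x3 uint8, red, green, blue; 420x560 float32, m along the optical axis (not along the pixel's ray), 0 where there is no reading.
- imaging.camera_params(name): a dict with "intrinsics" (3x3 intrinsics, pixels), "camera_from_world" (4x4, takes a point from world to camera coordinates). Camera axes: x right, y up, looking along -z (the intrinsics and any distortion apply to the point x, -y, -z); pixel columns grow to the right and rows downward; lengths in m; the calibration is good to about 2 mm. A picture is of the moment at which its call begins: read the wrist's pose just before it. camera_params takes no time and is no camera call; for the wrist camera it gives the pose at the moment of the call.
- order.hand_in(): hands the job in; it is judged then, once.
The state is a dict: "time": time; "q": joint angles; "joint_velocities": joint speeds; "joint_torque": joint torques, N m; "position": TCP position; "tool_rot": TCP orientation; "ft_force": force on the tool from outside, world axes, zero at the start; "moment": the same for the moment, N m; "grip_width": finger opening in m; "grip_force": force on a finger pad.
Only numpy, scipy, OpenCV 4.12 (cv2) and the standard library are available. Lean on these libraries where they do the work, as an engineer would, in place of code of your own. Each camera call takes 0.05 s, during which the arm holds its last target. There are 200 camera calls.

## Working session

There is one attempt and no reset: what is moved stays moved. The work goes in short steps, Python scripts to look and compute and a tool call to move; the robot and the scene stay as the last step left them, time stands still between calls to the robot, and variables do not carry over. Pictures are saved under pics/ and viewed, at most 14 in all, crops included, and the job is handed in when it is done.

Besides the shell and the picture viewer there is one more tool, called after "Request:" by a JSON object that holds its "fn" and its "kwargs". arm_command: Moves the arm, as the interface text tells. Its arguments: {"type":"object","properties":{"deltas":{"type":"array"},"newtons":{"type":"number"}},"required":["deltas"]}

```bash
mkdir -p pics
cat > h.py <<'E'
import numpy as np, cv2
from rig import status, imaging, order
def cam(n):
    P=imaging.camera_params(n); rgb,d=imaging.camera(n)
    return rgb,d,np.array(P["intrinsics"]),np.array(P["camera_from_world"])
def pts(d,K,T):
    v,u=np.mgrid[:d.shape[0],:d.shape[1]]
    c=np.stack([(u-K[0,2])/K[0,0]*d,-(v-K[1,2])/K[1,1]*d,-d],-1)
    return (c-T[:3,3])@T[:3,:3]
def ray(u,v,K,T,z):
    c=np.array([(u-K[0,2])/K[0,0],-(v-K[1,2])/K[1,1],-1.])
    o=-T[:3,:3].T@T[:3,3]; r=T[:3,:3].T@c
    return o+r*(z-o[2])/r[2]
def save(n,rgb): cv2.imwrite(f"pics/{n}.png",rgb[...,::-1])
E
python3 - <<'E'
from h import *
o=status.get_obs(); print({k:np.round(v,3) for k,v in o.items()})
for n in ("scene","top"):
    r,d,K,T=cam(n); save(n+"0",r); np.savez(n+"0",r=r,d=d,K=K,T=T); print(n,K.round(1).tolist(),T.round(3).tolist(),(d==0).mean())
print(imaging.camera_params("scene").keys())
E
ls
```

```text
{'time': np.float64(0.0), 'q': array([ 1.005,  0.528,  1.434, -0.   ,  1.181, -0.179]), 'joint_velocities': array([ 0.002,  0.001, -0.   , -0.001, -0.   ,  0.001]), 'joint_torque': array([-1.0000e-03, -4.4005e+01, -1.7659e+01,  6.3000e-02,  5.8000e-02,
       -0.0000e+00]), 'position': array([0.236, 0.578, 0.222]), 'tool_rot': array([ 0.193,  0.981, -0.001, -0.   ]), 'ft_force': array([-0.135,  0.523, -0.317]), 'moment': array([-0.013,  0.015, -0.008]), 'grip_force': np.float64(0.0), 'grip_width': np.float64(0.087)}
scene [[406.1, 0.0, 276.1], [0.0, 406.1, 204.2], [0.0, 0.0, 1.0]] [[-0.756, 0.655, 0.009, 0.402], [-0.477, -0.56, 0.677, 0.226], [0.448, 0.507, 0.736, -1.514], [0.0, 0.0, 0.0, 1.0]] 0.0041921768707483
top [[526.3, 0.0, 280.5], [0.0, 526.3, 207.7], [0.0, 0.0, 1.0]] [[-0.029, -1.0, -0.007, 0.094], [0.997, -0.029, 0.072, -0.581], [-0.072, -0.005, 0.997, -1.667], [0.0, 0.0, 0.0, 1.0]] 0.0038818027210884352
dict_keys(['intrinsics', 'camera_from_world'])
h.py
pics
scene0.npz
top0.npz
```

View pics/top0.png

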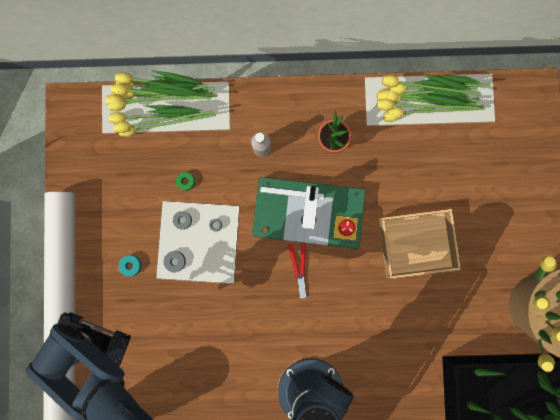

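View pics/scene0.png

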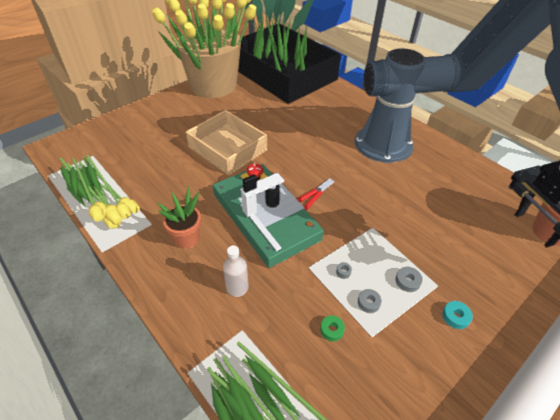

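The top view shows the machine around (308,213), the mushroom at (347,228) and the crate at (420,243). There are three grey collars on the pad, at (182,220), (216,225) and (175,261). The decoys are at (185,181) in green and (129,266) in turquoise, and the secateurs at (300,270).

```bash
cat > m.py <<'E'
from h import *
def rect(mask,P,name):
    q=P[mask][:,:2].astype(np.float32)
    (c,s,a)=cv2.minAreaRect(q*1000); print(name,len(q),np.round(c,1),np.round(s,1),round(a,2),"z",np.median(P[mask][:,2]).round(4)); return c,s,a
Z=np.load("top0.npz"); r,d,K,T=Z["r"],Z["d"],Z["K"],Z["T"]; P=pts(d,K,T); z=P[...,2]
hsv=cv2.cvtColor(r,cv2.COLOR_RGB2HSV); H,S,V=[hsv[...,i].astype(int) for i in range(3)]
box=np.zeros(z.shape,bool); box[165:260,240:375]=1
print("bench z",np.median(z[300:340,100:250]))
g=box&(H>60)&(H<95)&(S>80)&(abs(z-.05)<.008)
rect(g,P,"deck")
red=box&((H<8)|(H>172))&(S>150)&(z>.07); red[240:]=0
rect(red,P,"mushroom")
k=box&(z>.135); rect(k,P,"keeper hi")
pl=box&(z>.135)&(z<.16)&(V>180)&(S<60); rect(pl,P,"plate")
pd=box&(z>.165); 
if pd.any(): rect(pd,P,"paddle")
cb=np.zeros_like(box); cb[200:285,370:470]=1
rect(cb&(abs(z-.07)<.008),P,"crate rim")
for n,(u,v) in dict(A=(182,220),B=(216,225),C=(175,261),green=(185,181),turq=(129,266)).items():
    b=np.zeros_like(box); b[v-14:v+15,u-14:u+15]=1
    rect(b&(z>.018)&(z<.035),P,n)
E
python3 m.py
```

```text
bench z -0.0004314903404736693
deck 2947 [564.7 -10.3] [337.  187.2] 81.41 z 0.0496
mushroom 172 [ 512.2 -123.4] [46.3 46. ] 88.62 z 0.0955
keeper hi 571 [541.9   2.2] [ 60.7 198.6] 67.57 z 0.148
plate 397 [574.6 -11.1] [ 35.8 123.6] 81.59 z 0.1463
paddle 130 [544.2  16.2] [ 22.2 193.7] 64.38 z 0.1969
crate rim 688 [ 458.3 -354.1] [189.6 222.5] 5.5 z 0.0691
A 220 [554.7 395. ] [54.5 55.4] 0.65 z 0.0263
B 82 [535.8 288. ] [39.4 35.3] 88.14 z 0.0262
C 305 [423.5 421.8] [68.4 63.6] 88.13 z 0.026
green 188 [680.4 383.4] [56.6 54.7] 43.13 z 0.0242
turq 285 [414.9 564. ] [66.2 63.6] 88.98 z 0.0237
```

Diameters from the depth map give C = 68, A = 59 and B = 41, so the 50 mm collar is absent. The mushroom's measured position agrees with the machine frame. Next I'll locate the paddle and write a planner helper.

```bash
cat >> h.py <<'E'
YM=np.deg2rad(-8.59); RM=np.array([[np.cos(YM),-np.sin(YM)],[np.sin(YM),np.cos(YM)]]); OM=np.array([.5598,-.0096])
def m2w(x,y): return OM+RM@[x,y]
def w2m(p): return (np.asarray(p)-OM)@RM
def go(x,y,z,ang=None):
    """shift in present tool axes, and roll to tool-y world angle ang (deg)"""
    from scipy.spatial.transform import Rotation as R
    o=status.get_obs(); M=R.from_quat(o["tool_rot"]).as_matrix()
    a=np.rad2deg(np.arctan2(M[1,1],M[0,1])); d=M.T@(np.array([x,y,z])-o["position"])
    roll=0 if ang is None else np.deg2rad((a-ang+90)%180-90)
    print("t",round(float(o["time"]),2),"pos",o["position"].round(4),"yaw",round(a,1),"q6",round(float(o["q"][5]),2),"F",o["ft_force"].round(1),"w",round(float(o["grip_width"]),4),"| shift",d.round(4),"roll",round(roll,3))
E
python3 - <<'E'
from h import *
Z=np.load("top0.npz"); P=pts(Z["d"],Z["K"],Z["T"]); z=P[...,2]; r=Z["r"]
b=np.zeros(z.shape,bool); b[175:215,295:330]=1
k=b&(z>.18)&(z<.21); q=P[k]; print(len(q),w2m(np.median(q[:,:2],0)).round(4),w2m(q[:,:2]).min(0),w2m(q[:,:2]).max(0),np.median(q[:,2]))
print("post",m2w(-.02,0),"mush",m2w(-.03,-.12))
go(*m2w(-.03,-.12),.16,-8.6)
E
```

```text
68 [0.0541 0.0012] [ 0.03485053 -0.00629853] [0.07337109 0.00762873] 0.1926813990286566
post [ 0.54002435 -0.00661274] mush [ 0.51221299 -0.12377301]
t 0.1 pos [0.2359 0.578  0.2217] yaw 67.8 q6 -0.18 F [-1.1 -0.4 -0.2] w 0.0871 | shift [-0.5212 -0.5451  0.0625] roll 1.333
```

Request:
{"fn": "arm_command", "kwargs": {"deltas": [-1,-0.0372,-0.0389,0,0,-1,-0.0372,-0.0389,0,0,-1,-0.0372,-0.0389,0,0,-1,-0.0372,-0.0389,0,0,-1,-0.0372,-0.0389,0,0,-1,-0.0372,-0.0389,0,0,-1,-0.0372,-0.0389,0,0,-1,-0.0372,-0.0389,0,0,-1,-0.0372,-0.0389,0,0,-1,-0.0372,-0.0389,0,0,-1,-0.0372,-0.0389,0,0,-1,-0.0372,-0.0389,0,0], "newtons": 20}}

```text
time: 1.6
position: [0.4733, -0.0241, 0.2224]
tool_rot: [0.193, 0.981, 0.0, -0.0]
ft_force: [1.1, -0.4, -0.0]
grip_width: 0.0001
grip_force: 0.0
```

Request:
{"fn": "arm_command", "kwargs": {"deltas": [-1,-0.0372,-0.0389,0,0,-1,-0.0372,-0.0389,0,0,-1,0,0,0,0.1667,-1,0,0,0,0.1667,-1,0,0,0,0.1667,-1,0,0,0,0.1667,-1,0,0,0,0.1667,-1,0,0,0,0.1667,-1,0,0,0,0.1667,-1,0,0,0,0.1667,-1,0,0,0.03,0,-1,0,0,0.032,0]}}

```text
time: 3.1
position: [0.5127, -0.1226, 0.1601]
tool_rot: [0.758, 0.652, 0.0, 0.001]
ft_force: [0.5, -0.9, -0.2]
grip_width: 0.0002
grip_force: 0.0
```

Run:
```python
from h import *
go(*m2w(-.03,-.12),.098,-8.6)
r,d,K,T=cam("wrist"); save("w1",r); np.savez("w1",r=r,d=d,K=K,T=T)
P=pts(d,K,T); h=cv2.cvtColor(r,cv2.COLOR_RGB2HSV)
m=((h[...,0]<8)|(h[...,0]>172))&(h[...,1]>150)&(P[...,2]>.09)&(P[...,2]<.11)
q=P[m]; print(len(q)); 
if len(q): print(cv2.minEnclosingCircle((q[:,:2]*1000).astype(np.float32)),np.median(q[:,2]))
```

```text
t 3.1 pos [ 0.5127 -0.1226  0.1601] yaw -8.6 q6 -0.3 F [ 0.5 -0.9 -0.2] w 0.0002 | shift [-0.0012 -0.0004  0.0621] roll -0.0
3556
((513.615478515625, -121.4242935180664), 24.81890296936035) 0.09622682395393048
```

Request:
{"fn": "arm_command", "kwargs": {"deltas": [-1,-0.0005,0,0.03,0,-1,0,0,0.028,0,-1,0,0,0.004,0,-1,0,0,0.003,0,-1,0,0,0.003,0,-1,0,0,0.002,0,-1,0,0,0.001,0,-1,0,0,0,0]}}

```text
time: 4.15
position: [0.5127, -0.1232, 0.0897]
tool_rot: [0.758, 0.652, 0.0, 0.0]
ft_force: [0.5, -0.3, -0.1]
grip_width: 0.0005
grip_force: 0.0
```

Request:
{"fn": "arm_command", "kwargs": {"deltas": [-1,0,0,0,0,-1,0,0,0,0,-1,0,0,-0.04,0,-1,0,0,-0.04,0]}}

```text
time: 4.65
position: [0.512, -0.1228, 0.17]
tool_rot: [0.758, 0.652, -0.0, -0.001]
ft_force: [0.7, -0.9, -0.3]
grip_width: 0.0002
grip_force: 0.0
```

Run:
```python
from h import *
r,d,K,T=cam("wrist"); save("w2",r)
P=pts(d,K,T); h=cv2.cvtColor(r,cv2.COLOR_RGB2HSV)
m=((h[...,0]<8)|(h[...,0]>172))&(h[...,1]>150)&(P[...,2]>.07)&(P[...,2]<.11)
q=P[m]; print(len(q),cv2.minEnclosingCircle((q[:,:2]*1000).astype(np.float32)),np.median(q[:,2]))
go(*m2w(.054,0),.22,81.4)
```

```text
3461 ((513.5972900390625, -122.14220428466797), 25.5689754486084) 0.08805691176910685
t 4.7 pos [ 0.5152 -0.1241  0.1752] yaw -8.6 q6 -0.3 F [ 0.4 -0.6  2.4] w 0.0003 | shift [ 0.1198  0.0813 -0.0444] roll 1.571
```

Request:
{"fn": "arm_command", "kwargs": {"deltas": [0.15,0,0,-0.045,0,0.15,0,0,0,0.1745,0.15,0,0,0,0.1745,0.15,0,0,0,0.1745,0.15,0,0,0,0.1745,0.15,0,0,0,0.1745,0.15,0,0,0,0.1745,0.15,0,0,0,0.1745,0.15,0,0,0,0.1745,0.15,0,0,0,0.1745,0.15,0.027,-0.04,0,0,0.15,0.027,-0.04,0,0]}}

```text
time: 6.2
position: [0.5784, -0.0517, 0.2145]
tool_rot: [0.997, -0.076, 0.0, 0.0]
ft_force: [0.8, -0.3, 0.1]
grip_width: 0.0501
grip_force: 0.0
```

Request:
{"fn": "arm_command", "kwargs": {"deltas": [0.15,0.027,-0.04,0,0,0.15,0,0,0,0,0.15,0,0,0,0]}}

```text
time: 6.58
position: [0.6096, -0.0165, 0.214]
tool_rot: [0.997, -0.075, -0.001, 0.0]
ft_force: [-0.6, 0.6, -0.3]
grip_width: 0.0495
grip_force: 0.0
```

Run:
```python
from h import *
go(*m2w(.054,0),.157,81.4)
r,d,K,T=cam("wrist"); save("w3",r)
P=pts(d,K,T); z=P[...,2]; m=(z>.182)&(z<.2); q=P[m]; print(len(q))
if len(q): print(w2m(np.median(q[:,:2],0)),w2m(q[:,:2]).min(0),w2m(q[:,:2]).max(0))
```

```text
t 6.58 pos [ 0.6096 -0.0165  0.214 ] yaw -98.6 q6 1.51 F [-0.6  0.6 -0.3] w 0.0495 | shift [0.0038 0.0006 0.057 ] roll 0.0
1940
[0.05792075 0.00219338] [ 0.03517999 -0.00467106] [0.07514008 0.00917681]
```

View pics/w3.png

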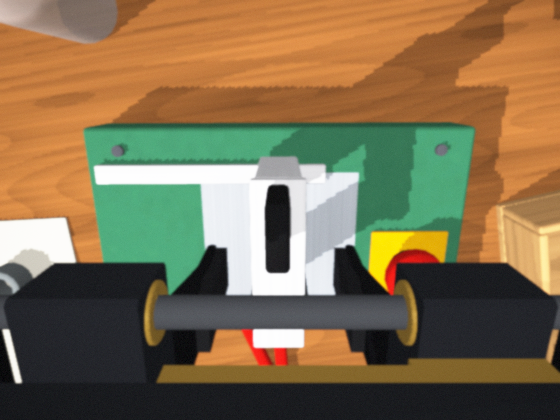

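The paddle is seen at (278,228), between the open fingers. I'll go down, pinch it and slide it.

Request:
{"fn": "arm_command", "kwargs": {"deltas": [0.15,0.003,0,0.02,0,0.15,0,0,0.02,0,0.15,0,0,0.017,0,-1,0,0,0,0,-1,0,0,0,0,-1,0,0,0,0,-1,0,-0.013,0,0,-1,0,-0.026,0,0,-1,0,-0.026,0,0,-1,0,-0.026,0,0,-1,0,-0.018,0,0,-1,0,-0.008,0,0], "newtons": 15}}

```text
time: 8.12
position: [0.6315, 0.1, 0.1583]
tool_rot: [0.997, -0.074, 0.001, 0.0]
ft_force: [-0.6, -2.0, 4.5]
grip_width: 0.0142
grip_force: 15.0
```

Request:
{"fn": "arm_command", "kwargs": {"deltas": [-1,0,-0.002,0,0,-1,0,0,0,0]}}

```text
time: 8.38
position: [0.6317, 0.1011, 0.1583]
tool_rot: [0.997, -0.075, 0.001, -0.001]
ft_force: [-0.0, 1.1, 5.5]
grip_width: 0.0142
grip_force: 15.0
```

Run:
```python
from h import *
o=status.get_obs(); print(w2m(o["position"][:2]),o["ft_force"],o["grip_width"],o["position"])
```

```text
[0.05453176 0.12021805] [-0.0344262   1.07449263  5.50037877] 0.014164762991129077 [0.63167615 0.10112448 0.15829872]
```

Request:
{"fn": "arm_command", "kwargs": {"deltas": [0.15,0,0,0,0,0.15,0,0,0,0,0.5,0,0,-0.04,0,0.8,0,0,-0.04,0,0.8,0,0,0,-0.1745,0.8,0,0,0,-0.1745,0.8,0,0,0,-0.1745,0.8,0,0,0,-0.1745,0.8,0,0,0,-0.1745,0.8,0,0,0,-0.1745,0.8,0,0,0,-0.1745,0.8,0,0,0,-0.1745]}}

```text
time: 9.88
position: [0.6308, 0.1005, 0.2368]
tool_rot: [0.811, 0.585, -0.001, -0.001]
ft_force: [-0.8, 0.2, 0.4]
grip_width: 0.0781
grip_force: 0.0
```

Request:
{"fn": "arm_command", "kwargs": {"deltas": [0.8,0,0,0,-0.1745,0.8,-0.042,-0.0185,0,0,0.8,-0.042,-0.0185,0,0,0.8,-0.042,-0.0185,0,0,0.8,-0.042,-0.0185,0,0,0.8,0,0,0,0,0.8,0,0,0,0]}}

```text
time: 10.75
position: [0.5331, -0.0543, 0.2374]
tool_rot: [0.759, 0.651, 0.0, -0.0]
ft_force: [-0.1, -0.2, 0.8]
grip_width: 0.0781
grip_force: 0.0
```

Run:
```python
from h import *
go(*m2w(-.02,0),.085,-8.6)
r,d,K,T=cam("wrist"); save("w4",r); np.savez("w4",r=r,d=d,K=K,T=T)
P=pts(d,K,T); z=P[...,2]; M=w2m(P[...,:2]); near=(np.hypot(M[...,0]+.02,M[...,1])<.035)
for n,m in (("posttop",near&(z>.128)&(z<.142)),("sleeve",near&(z>.112)&(z<.126))):
    q=P[m]; print(n,len(q),q.mean(0).round(4) if len(q) else 0, [np.round(w,1) for w in cv2.minEnclosingCircle((q[:,:2]*1000).astype(np.float32))] if len(q) else 0)
```

```text
t 10.75 pos [ 0.5331 -0.0543  0.2374] yaw -8.7 q6 -0.16 F [-0.1 -0.2  0.8] w 0.0781 | shift [ 0.0481 -0.0004  0.1525] roll -0.002
posttop 381 [ 0.5411 -0.0049  0.1322] [array([541. ,  -5.1]), np.float64(8.2)]
sleeve 2037 [ 0.5409 -0.005   0.1217] [array([540.9,  -5.5]), np.float64(21.8)]
```

View pics/w4.png

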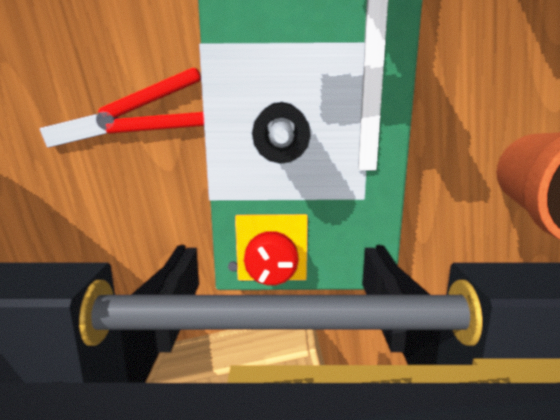

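In the wrist view the sleeve and post are at (281,132), concentric at about (0.5405,-0.006). The rail is clear because the keeper is open. Next I'll grasp the sleeve.

Request:
{"fn": "arm_command", "kwargs": {"deltas": [0.8,0.0487,0,0,0,0.8,0,0,0.05,0,0.8,0,0,0.05,0,0.8,0,0,0.035,0,0.8,0,0,0.018,0,0.8,0,0,0,0,-1,0,0,0,0,-1,0,0,0,0,-1,0,0,0,0,-1,0,0,0,0,-1,0,0,-0.03,0,-1,0,0,-0.04,0], "newtons": 25}}

```text
time: 12.3
position: [0.5391, -0.006, 0.1543]
tool_rot: [0.758, 0.652, -0.001, -0.001]
ft_force: [0.3, -0.5, -1.1]
grip_width: 0.0437
grip_force: 25.0
```

Request:
{"fn": "arm_command", "kwargs": {"deltas": [-1,0,0,-0.05,0,-1,0,0,-0.035,0,-1,0,0,0,0]}}

```text
time: 12.68
position: [0.542, -0.0065, 0.2426]
tool_rot: [0.758, 0.652, 0.002, 0.003]
ft_force: [0.6, -0.3, -1.8]
grip_width: 0.0439
grip_force: 25.0
```

Run:
```python
from h import *
go(.4583,-.3541,.058)
```

```text
t 12.68 pos [ 0.542  -0.0065  0.2426] yaw -8.6 q6 -0.07 F [ 0.6 -0.3 -1.8] w 0.0439 | shift [-0.3561 -0.032   0.1845] roll 0
```

Request:
{"fn": "arm_command", "kwargs": {"deltas": [-1,-0.0509,-0.0046,0,0,-1,-0.0509,-0.0046,0,0,-1,-0.0509,-0.0046,0,0,-1,-0.0509,-0.0046,0,0,-1,-0.0509,-0.0046,0,0,-1,-0.0509,-0.0046,0,0,-1,-0.0509,-0.0046,0,0,-1,0,0,0.05,0,-1,0,0,0.05,0,-1,0,0,0.05,0,-1,0,0,0.025,0,-1,0,0,0.008,0]}}

```text
time: 14.18
position: [0.453, -0.3517, 0.0534]
tool_rot: [0.758, 0.652, -0.0, -0.003]
ft_force: [0.0, 0.0, -1.4]
grip_width: 0.0436
grip_force: 25.0
```

Request:
{"fn": "arm_command", "kwargs": {"deltas": [-1,0,0,0,0,0.6,0,0,0,0,0.6,0,0,0,0,0.6,0,0,0,0,0.6,0,0,-0.06,0,0.6,0,0,-0.06,0,0.6,0,0,-0.06,0,0.6,0,0,0,0,0.6,0,0,0,0]}}

```text
time: 15.3
position: [0.4545, -0.3531, 0.2367]
tool_rot: [0.758, 0.652, -0.0, -0.0]
ft_force: [0.8, 0.2, -0.6]
grip_width: 0.0697
grip_force: 0.0
```

```bash
cat > c.py <<'E'
from h import *
import sys
r,d,K,T=cam("top"); save(sys.argv[1],r); P=pts(d,K,T); z=P[...,2]
hsv=cv2.cvtColor(r,cv2.COLOR_RGB2HSV); H,S=hsv[...,0].astype(int),hsv[...,1].astype(int)
g=(S<70)&(z>.018)&(z<.035)
n,l,st,_=cv2.connectedComponentsWithStats(g.astype(np.uint8))
for i in range(1,n):
    if st[i,4]>40:
        q=P[l==i]; (c,s,a)=cv2.minAreaRect((q[:,:2]*1000).astype(np.float32)); print(st[i].tolist(),np.round(c,1),np.round(s,1))
c=np.zeros_like(g); c[205:280,375:465]=1; b=c&(hsv[...,2]<60)&(z>.02)&(z<.1)
if b.any(): print("sleeve?",b.sum(),np.median(P[b],0))
M=w2m(P[...,:2]); k=(z>.183)&(z<.2)&(abs(M[...,0]-.054)<.03)&(abs(M[...,1])<.15)
if k.any(): print("paddle",k.sum(),np.median(M[k],0))
E
python3 c.py t1
python3 - <<'E'
from h import *
go(.4235,.4218,.24)
E
```

```text
[162, 200, 19, 18, 218] [590.7 427.6] [56.2 57. ]
[209, 219, 13, 12, 85] [535.9 287.6] [39.6 35.6]
[163, 251, 22, 21, 316] [423.5 421.1] [65.9 63.6]
[445, 386, 4, 34, 56] [ -38.  -421.9] [  4.4 102.9]
sleeve? 177 [ 0.45458481 -0.34910888  0.07432831]
paddle 65 [0.05407153 0.11885309]
t 15.35 pos [ 0.4541 -0.3526  0.2355] yaw -8.6 q6 -0.7 F [ 0.   0.8 -0.8] w 0.0698 | shift [ 0.7611 -0.1464 -0.003 ] roll 0
```

View pics/t1.png

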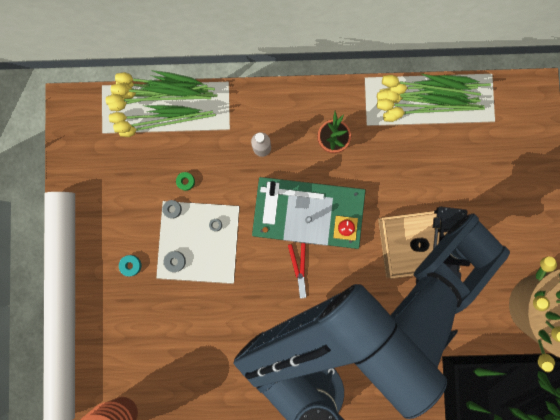

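The sleeve stands upright in the crate at (420,244). The keeper is open by about 118 mm. The 59 collar has been knocked to (172,209), while the 68 collar is still at (174,261).

Request:
{"fn": "arm_command", "kwargs": {"deltas": [1,0.0547,-0.0113,0,0,1,0.0547,-0.0113,0,0,1,0.0547,-0.0113,0,0,1,0.0547,-0.0113,0,0,1,0.0547,-0.0113,0,0,1,0.0547,-0.0113,0,0,1,0.0547,-0.0113,0,0,1,0.0547,-0.0113,0,0,1,0.0547,-0.0113,0,0,1,0.0547,-0.0113,0,0,1,0.0547,-0.0113,0,0,1,0.0547,-0.0113,0,0]}}

```text
time: 16.85
position: [0.4178, 0.317, 0.2344]
tool_rot: [0.758, 0.652, -0.002, -0.0]
ft_force: [0.1, -1.1, -0.6]
grip_width: 0.0865
grip_force: 0.0
```

Request:
{"fn": "arm_command", "kwargs": {"deltas": [1,0.0547,-0.0113,0,0,1,0,0,0.045,0,1,0,0,0.045,0,1,0,0,0,0,1,0,0,0,0]}}

```text
time: 17.48
position: [0.4167, 0.3715, 0.1466]
tool_rot: [0.758, 0.652, -0.0, -0.0]
ft_force: [0.9, 0.7, 0.0]
grip_width: 0.0869
grip_force: 0.0
```

```bash
cat > w.py <<'E'
from h import *
import sys
# usage: w.py name x y tz : fit ring top near x,y
n,x,y,tz=sys.argv[1],*map(float,sys.argv[2:5])
go(x,y,tz)
r,d,K,T=cam("wrist"); save(n,r); P=pts(d,K,T); z=P[...,2]
S=cv2.cvtColor(r,cv2.COLOR_RGB2HSV)[...,1]
m=(z>.02)&(z<.033)&(S<70)&(np.hypot(P[...,0]-x,P[...,1]-y)<.06)
q=P[m]; print(len(q))
if len(q):
    c,s,a=cv2.minAreaRect((q[:,:2]*1000).astype(np.float32)); print("rect",np.round(c,1),np.round(s,1),"circ",cv2.minEnclosingCircle((q[:,:2]*1000).astype(np.float32)),"z",np.median(q[:,2]))
    go(c[0]/1000,c[1]/1000,tz)
E
python3 w.py w5 .4235 .4215 .012
```

```text
t 17.48 pos [0.4167 0.3715 0.1466] yaw -8.7 q6 0.68 F [0.9 0.7 0. ] w 0.0869 | shift [ 0.0505 -0.0007  0.1346] roll 0
5747
rect [423.  423.8] [66.8 67. ] circ ((422.9971008300781, 423.77362060546875), 33.88622283935547) z 0.02699915629052008
t 17.52 pos [0.4173 0.3719 0.1476] yaw -8.7 q6 0.68 F [0.2 0.2 0.6] w 0.0871 | shift [ 0.052  -0.0024  0.1356] roll 0
```

Request:
{"fn": "arm_command", "kwargs": {"deltas": [1,0.051,-0.0015,0,0,1,0,0,0.045,0,1,0,0,0.045,0,1,0,0,0.03,0,1,0,0,0.0146,0,1,0,0,0,0,-1,0,0,0,0,-1,0,0,0,0,-1,0,0,0,0,-1,0,0,0,0,-1,0,0,-0.02,0,-1,0,0,-0.04,0], "newtons": 25}}

```text
time: 19.02
position: [0.4211, 0.4212, 0.0716]
tool_rot: [0.758, 0.652, -0.002, -0.0]
ft_force: [0.8, 0.0, -0.8]
grip_width: 0.0678
grip_force: 25.0
```

Request:
{"fn": "arm_command", "kwargs": {"deltas": [-1,0,0,-0.05,0,-1,0,0,-0.05,0,-1,0,0,0,0,-1,0,0,0,0]}}

```text
time: 19.52
position: [0.4217, 0.4216, 0.1719]
tool_rot: [0.758, 0.652, -0.001, -0.0]
ft_force: [-0.6, 0.2, -2.8]
grip_width: 0.0679
grip_force: 25.0
```

Run:
```python
from h import *
go(.5406,-.0055,.155,-8.6)
```

```text
t 19.52 pos [0.4217 0.4216 0.1719] yaw -8.6 q6 0.75 F [-0.6  0.2 -2.8] w 0.0679 | shift [-0.4044  0.1816  0.0171] roll -0.0
```

Request:
{"fn": "arm_command", "kwargs": {"deltas": [-1,0,0,-0.04,0,-1,0,0,-0.04,0,-1,-0.0505,0.0227,0,0,-1,-0.0505,0.0227,0,0,-1,-0.0505,0.0227,0,0,-1,-0.0505,0.0227,0,0,-1,-0.0505,0.0227,0,0,-1,-0.0505,0.0227,0,0,-1,-0.0505,0.0227,0,0,-1,-0.0505,0.0227,0,0,-1,0,0,0.04,0,-1,0,0,0.04,0]}}

```text
time: 21.02
position: [0.5403, -0.0055, 0.1693]
tool_rot: [0.759, 0.651, -0.001, -0.001]
ft_force: [0.4, -0.4, -1.1]
grip_width: 0.0677
grip_force: 25.0
```

Request:
{"fn": "arm_command", "kwargs": {"deltas": [-1,0,0,0,0,-1,0,0,0,0,-1,0,0,0,0]}}

```text
time: 21.4
position: [0.5425, -0.0044, 0.1733]
tool_rot: [0.758, 0.652, 0.001, 0.001]
ft_force: [0.1, 0.0, -1.3]
grip_width: 0.0679
grip_force: 25.0
```

Run:
```python
from h import *
go(.5406,-.0055,.070,-8.6)
r,d,K,T=cam("wrist"); save("w6",r)
```

```text
t 21.4 pos [ 0.5425 -0.0044  0.1733] yaw -8.6 q6 -0.06 F [ 0.1  0.  -1.3] w 0.0679 | shift [-0.0013 -0.0021  0.1033] roll 0.0
```

View pics/w6.png

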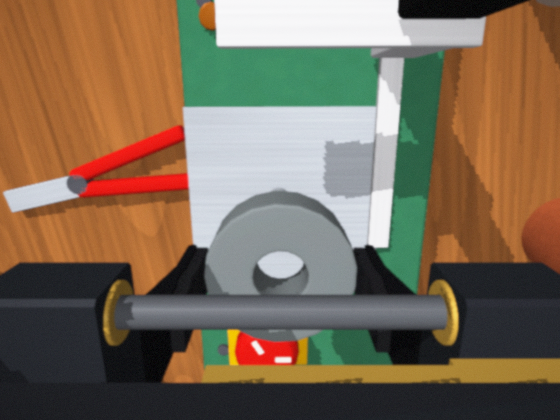

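The 68 collar is held squarely at about (281,265), just above the post. Next I'll lower it, checking the force.

Request:
{"fn": "arm_command", "kwargs": {"deltas": [-1,-0.0005,-0.001,0.02,0,-1,0,0,0.01,0,-1,0,0,0.008,0,-1,0,0,0.008,0,-1,0,0,0,0]}}

```text
time: 22.08
position: [0.5401, -0.0048, 0.1255]
tool_rot: [0.758, 0.652, -0.0, -0.0]
ft_force: [-0.5, -0.2, -1.3]
grip_width: 0.0677
grip_force: 25.0
```

Run:
```python
from h import *
go(.5406,-.0055,.070,-8.6); o=status.get_obs(); print(o["moment"])
```

```text
t 22.07 pos [ 0.5401 -0.0048  0.1255] yaw -8.6 q6 -0.07 F [-0.5 -0.2 -1.3] w 0.0677 | shift [-0.0006  0.0007  0.0555] roll -0.001
[-0.05200037  0.11028948  0.01129118]
```

Request:
{"fn": "arm_command", "kwargs": {"deltas": [-1,0,0,0.011,0,-1,0,0,0.011,0,-1,0,0,0.011,0,-1,0,0,0.011,0,-1,0,0,0.01,0,-1,0,0,0,0]}}

```text
time: 22.82
position: [0.5397, -0.0047, 0.0709]
tool_rot: [0.758, 0.652, -0.001, -0.001]
ft_force: [0.3, 0.6, -1.2]
grip_width: 0.0679
grip_force: 25.0
```

Request:
{"fn": "arm_command", "kwargs": {"deltas": [1,0,0,0,0,1,0,0,0,0,1,0,0,0,0,1,0,0,0,0,1,0,0,-0.05,0,1,0,0,-0.05,0,1,0,0,-0.05,0,1,0,0,-0.03,0,1,0,0,0,0]}}

```text
time: 23.95
position: [0.542, -0.0051, 0.2547]
tool_rot: [0.758, 0.652, 0.002, 0.003]
ft_force: [0.3, -1.2, 0.0]
grip_width: 0.0872
grip_force: 0.0
```

```bash
python3 c.py t2
python3 - <<'E'
from h import *
r,d,K,T=cam("wrist"); save("w7",r); P=pts(d,K,T); z=P[...,2]; M=w2m(P[...,:2])
m=(np.hypot(M[...,0]+.02,M[...,1])<.045)&(z>.062)&(z<.1); q=P[m]; print(len(q),np.percentile(q[:,2],[5,50,95]) if len(q) else 0, cv2.minEnclosingCircle((q[:,:2]*1000).astype(np.float32)) if len(q) else 0)
go(.5907,.4276,.24)
E
```

```text
[162, 200, 19, 18, 218] [591.4 428.8] [58.7 55. ]
[209, 219, 13, 12, 83] [536.  287.5] [39.3 35.4]
[445, 386, 4, 30, 51] [ -32.7 -421.9] [90.4  6.1]
sleeve? 173 [ 0.45463822 -0.34849021  0.07479062]
paddle 67 [0.05327199 0.11842673]
3427 [0.07218176 0.07401863 0.07559668] ((540.8736572265625, -3.8588156700134277), 33.93608093261719)
t 24.05 pos [ 0.5397 -0.0047  0.2514] yaw -8.6 q6 -0.07 F [-0.5  0.6 -0.4] w 0.0871 | shift [ 0.435  -0.0144  0.0114] roll 0
```

Request:
{"fn": "arm_command", "kwargs": {"deltas": [1,0.0547,-0.002,0,0,1,0.0547,-0.002,0,0,1,0.0547,-0.002,0,0,1,0.0547,-0.002,0,0,1,0.0547,-0.002,0,0,1,0.0547,-0.002,0,0,1,0.0547,-0.002,0,0,1,0,0,0.05,0,1,0,0,0.05,0,1,0,0,0,0,1,0,0,0,0]}}

```text
time: 25.42
position: [0.5846, 0.3759, 0.1522]
tool_rot: [0.758, 0.652, 0.0, 0.0]
ft_force: [-0.0, -0.1, 1.1]
grip_width: 0.087
grip_force: 0.0
```

```bash
python3 w.py w8 .591 .428 .009
```

```text
t 25.43 pos [0.5846 0.3759 0.1522] yaw -8.6 q6 0.56 F [-0.  -0.1  1.1] w 0.087 | shift [ 0.0525 -0.0015  0.1432] roll 0
3996
rect [590.8 429.7] [58.  57.8] circ ((591.1795654296875, 429.7997741699219), 29.44359016418457) z 0.026984131916576472
t 25.48 pos [0.5854 0.3762 0.1536] yaw -8.7 q6 0.56 F [-0.9 -1.5  0.3] w 0.0873 | shift [ 0.0534 -0.0031  0.1447] roll 0
```

Request:
{"fn": "arm_command", "kwargs": {"deltas": [1,0.0525,-0.002,0,0,1,0,0,0.05,0,1,0,0,0.045,0,1,0,0,0.03,0,1,0,0,0.0185,0,1,0,0,0,0,-1,0,0,0,0,-1,0,0,0,0,-1,0,0,0,0,-1,0,0,0,0,-1,0,0,-0.02,0,-1,0,0,-0.05,0], "newtons": 25}}

```text
time: 26.98
position: [0.5875, 0.4268, 0.0765]
tool_rot: [0.758, 0.652, -0.004, -0.001]
ft_force: [0.5, 0.2, -1.4]
grip_width: 0.0587
grip_force: 25.0
```

Request:
{"fn": "arm_command", "kwargs": {"deltas": [-1,0,0,-0.06,0,-1,0,0,-0.06,0,-1,0,0,-0.05,0,-1,0,0,0,0,-1,0,0,0,0]}}

```text
time: 27.6
position: [0.589, 0.4276, 0.2485]
tool_rot: [0.758, 0.652, -0.001, -0.0]
ft_force: [-0.2, -0.5, -2.2]
grip_width: 0.0587
grip_force: 25.0
```

Run:
```python
from h import *
go(.5406,-.0055,.16,-8.6)
```

```text
t 27.6 pos [0.589  0.4276 0.2485] yaw -8.6 q6 0.63 F [-0.2 -0.5 -2.2] w 0.0587 | shift [-0.4354  0.0171  0.0887] roll -0.0
```

Request:
{"fn": "arm_command", "kwargs": {"deltas": [-1,-0.0544,0.0021,0,0,-1,-0.0544,0.0021,0,0,-1,-0.0544,0.0021,0,0,-1,-0.0544,0.0021,0,0,-1,-0.0544,0.0021,0,0,-1,-0.0544,0.0021,0,0,-1,-0.0544,0.0021,0,0,-1,-0.0544,0.0021,0,0,-1,0,0,0.045,0,-1,0,0,0.043,0,-1,0,0,0,0,-1,0,0,0,0]}}

```text
time: 29.1
position: [0.5414, -0.0046, 0.1606]
tool_rot: [0.758, 0.652, -0.0, -0.0]
ft_force: [0.3, -0.1, -0.4]
grip_width: 0.0587
grip_force: 25.0
```

Run:
```python
from h import *
go(.5406,-.0055,.084,-8.6)
```

```text
t 29.1 pos [ 0.5414 -0.0046  0.1606] yaw -8.6 q6 -0.06 F [ 0.3 -0.1 -0.4] w 0.0587 | shift [-0.001  -0.0006  0.0766] roll -0.0
```

Request:
{"fn": "arm_command", "kwargs": {"deltas": [-1,0,-0.0003,0.015,0,-1,0,0,0.01,0,-1,0,0,0.01,0,-1,0,0,0.01,0,-1,0,0,0.01,0,-1,0,0,0.01,0,-1,0,0,0.008,0,-1,0,0,0,0]}}

```text
time: 30.1
position: [0.5404, -0.0046, 0.0867]
tool_rot: [0.758, 0.652, -0.0, -0.001]
ft_force: [0.0, 0.3, -1.0]
grip_width: 0.059
grip_force: 25.0
```

Request:
{"fn": "arm_command", "kwargs": {"deltas": [-1,0,0,0.003,0,0.8,0,0,0,0,0.8,0,0,0,0,0.8,0,0,0,0,0.8,0,0,-0.05,0,0.8,0,0,-0.05,0,0.8,0,0,-0.05,0,0.8,0,0,-0.02,0,0.8,0,0,0,0]}}

```text
time: 31.22
position: [0.542, -0.0049, 0.2564]
tool_rot: [0.758, 0.652, 0.001, 0.002]
ft_force: [-0.5, -0.3, -0.3]
grip_width: 0.0781
grip_force: 0.0
```

```bash
python3 c.py t3
python3 - <<'E'
from h import *
r,d,K,T=cam("wrist"); save("w9",r); P=pts(d,K,T); z=P[...,2]; M=w2m(P[...,:2])
m=(np.hypot(M[...,0]+.02,M[...,1])<.045)&(z>.085)&(z<.12); q=P[m]; print(len(q),np.percentile(q[:,2],[5,50,95]) if len(q) else 0, cv2.minEnclosingCircle((q[:,:2]*1000).astype(np.float32)) if len(q) else 0)
go(.5358,.2875,.24)
E
```

```text
[209, 219, 13, 12, 87] [535.9 287.6] [39.2 35.4]
[445, 379, 4, 41, 66] [ -28.8 -421.2] [  4.3 122.4]
sleeve? 176 [ 0.45466222 -0.3489904   0.0743203 ]
paddle 63 [0.05342329 0.11883682]
2928 [0.09469328 0.09801235 0.0995838 ] ((541.3057250976562, -2.6109118461608887), 29.417299270629883)
t 31.32 pos [ 0.5402 -0.0046  0.2537] yaw -8.6 q6 -0.06 F [-0.8 -0.  -0.7] w 0.0783 | shift [ 0.2881 -0.0482  0.0138] roll 0
```

Request:
{"fn": "arm_command", "kwargs": {"deltas": [0.6,0.0476,-0.0096,0,0,0.6,0.0476,-0.0096,0,0,0.6,0.0476,-0.0096,0,0,0.6,0.0476,-0.0096,0,0,0.6,0.0476,-0.0096,0,0,0.6,0,0,0.05,0,0.6,0,0,0.05,0,0.6,0,0,0,0,0.6,0,0,0,0]}}

```text
time: 32.45
position: [0.5297, 0.2377, 0.1547]
tool_rot: [0.758, 0.652, 0.0, 0.0]
ft_force: [-0.1, 0.7, 0.7]
grip_width: 0.0696
grip_force: 0.0
```

```bash
python3 w.py w10 .536 .2875 .009
```

```text
t 32.45 pos [0.5297 0.2377 0.1547] yaw -8.6 q6 0.38 F [-0.1  0.7  0.7] w 0.0696 | shift [ 0.0501 -0.0013  0.1457] roll 0
1477
rect [536.1 290.3] [39.7 39.7] circ ((536.0133666992188, 290.30596923828125), 20.35145378112793) z 0.026907403246835132
t 32.5 pos [0.5305 0.2379 0.1558] yaw -8.6 q6 0.38 F [ 0.8 -0.1  0.3] w 0.0695 | shift [ 0.0525 -0.0027  0.1468] roll 0
```

Request:
{"fn": "arm_command", "kwargs": {"deltas": [0.6,0.052,-0.002,0,0,0.6,0,0,0.05,0,0.6,0,0,0.045,0,0.6,0,0,0.03,0,0.6,0,0,0.021,0,0.6,0,0,0,0,-1,0,0,0,0,-1,0,0,0,0,-1,0,0,0,0,-1,0,0,0,0,-1,0,0,-0.02,0,-1,0,0,-0.05,0], "newtons": 25}}

```text
time: 34.0
position: [0.5331, 0.2888, 0.0778]
tool_rot: [0.758, 0.652, -0.003, -0.001]
ft_force: [0.1, 0.1, -0.5]
grip_width: 0.04
grip_force: 25.0
```

Request:
{"fn": "arm_command", "kwargs": {"deltas": [-1,0,0,-0.06,0,-1,0,0,-0.06,0,-1,0,0,-0.05,0,-1,0,0,0,0,-1,0,0,0,0]}}

```text
time: 34.62
position: [0.5341, 0.2892, 0.2487]
tool_rot: [0.758, 0.652, -0.0, -0.0]
ft_force: [-0.4, 0.3, -0.2]
grip_width: 0.0398
grip_force: 25.0
```

Run:
```python
from h import *
go(.5406,-.0055,.16,-8.6)
```

```text
t 34.62 pos [0.5341 0.2892 0.2487] yaw -8.6 q6 0.46 F [-0.4  0.3 -0.2] w 0.0398 | shift [-0.2904  0.0507  0.0888] roll -0.0
```

Request:
{"fn": "arm_command", "kwargs": {"deltas": [-1,-0.0484,0.0084,0,0,-1,-0.0484,0.0084,0,0,-1,-0.0484,0.0084,0,0,-1,-0.0484,0.0084,0,0,-1,-0.0484,0.0084,0,0,-1,-0.0484,0.0084,0,0,-1,0,0,0.045,0,-1,0,0,0.043,0,-1,0,0,0,0,-1,0,0,0,0]}}

```text
time: 35.88
position: [0.5414, -0.0051, 0.1606]
tool_rot: [0.758, 0.652, -0.0, -0.0]
ft_force: [0.5, -0.2, -0.3]
grip_width: 0.04
grip_force: 25.0
```

Run:
```python
from h import *
go(.5406,-.0055,.112,-8.6)
r,d,K,T=cam("wrist"); save("w11",r); P=pts(d,K,T); z=P[...,2]; S=cv2.cvtColor(r,cv2.COLOR_RGB2HSV)[...,1]
m=(z>.168)&(z<.186)&(S<70)&(np.hypot(P[...,0]-.5406,P[...,1]+.0055)<.03); q=P[m]; print(len(q), cv2.minEnclosingCircle((q[:,:2]*1000).astype(np.float32)) if len(q) else 0,np.median(q[:,2]))
```

```text
t 35.88 pos [ 0.5414 -0.0051  0.1606] yaw -8.6 q6 -0.07 F [ 0.5 -0.2 -0.3] w 0.04 | shift [-0.0005 -0.0007  0.0486] roll -0.0
4483 ((542.20849609375, 5.585798740386963), 27.704286575317383) 0.17809252217966193
```

View pics/w11.png

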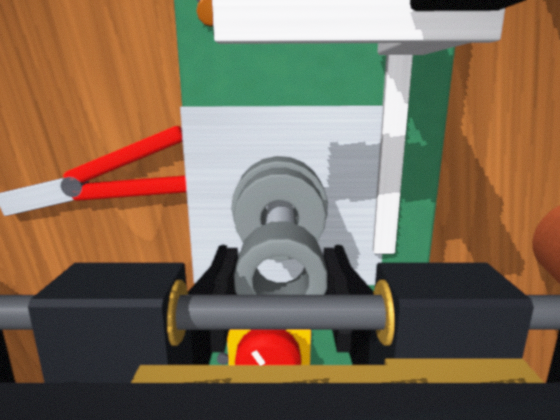

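The 41 collar is held level at (282,262), and the two placed collars sit below it at (280,200). Lowering it next.

Request:
{"fn": "arm_command", "kwargs": {"deltas": [-1,0,-0.0003,0.015,0,-1,0,0,0.008,0,-1,0,0,0.008,0,-1,0,0,0.008,0,-1,0,0,0.008,0,-1,0,0,0.005,0,-1,0,0,0,0]}}

```text
time: 36.8
position: [0.5407, -0.0051, 0.108]
tool_rot: [0.758, 0.652, -0.0, -0.0]
ft_force: [0.6, -0.5, -0.5]
grip_width: 0.0398
grip_force: 25.0
```

Request:
{"fn": "arm_command", "kwargs": {"deltas": [-1,0,0,0.002,0,0.4,0,0,0,0,0.4,0,0,0,0,0.4,0,0,0,0,0.4,0,0,-0.05,0,0.4,0,0,-0.05,0,0.4,0,0,-0.05,0,0.4,0,0,0,0]}}

```text
time: 37.8
position: [0.5438, -0.0056, 0.261]
tool_rot: [0.758, 0.652, 0.003, 0.004]
ft_force: [0.9, 0.1, -0.4]
grip_width: 0.0608
grip_force: 0.0
```

```bash
python3 c.py t4
python3 - <<'E'
from h import *
r,d,K,T=cam("wrist"); save("w12",r); P=pts(d,K,T); z=P[...,2]; M=w2m(P[...,:2])
for lo,hi in ((.07,.078),(.09,.102),(.112,.126)):
    m=(np.hypot(M[...,0]+.02,M[...,1])<.045)&(z>lo)&(z<hi); q=P[m]; print(len(q),np.percentile(q[:,2],[5,50,95]).round(4), cv2.minEnclosingCircle((q[:,:2]*1000).astype(np.float32)))
go(*m2w(.054,.119),.25,81.4)
E
```

```text
[444, 357, 4, 47, 76] [  28.9 -421.1] [  5.7 142.1]
sleeve? 175 [ 0.45465096 -0.34841153  0.07401349]
paddle 66 [0.05275246 0.1185014 ]
545 [0.0721 0.0739 0.0753] ((540.922607421875, -3.3921096324920654), 33.73479080200195)
1431 [0.0959 0.098  0.0993] ((541.18359375, -2.7670884132385254), 29.318124771118164)
1387 [0.1159 0.1218 0.1232] ((541.21875, -4.031802654266357), 20.264589309692383)
t 37.9 pos [ 0.5407 -0.005   0.2567] yaw -8.6 q6 -0.07 F [-1.6  0.4 -0. ] w 0.0613 | shift [0.1174 0.0735 0.0067] roll 1.57
```

View pics/w12.png

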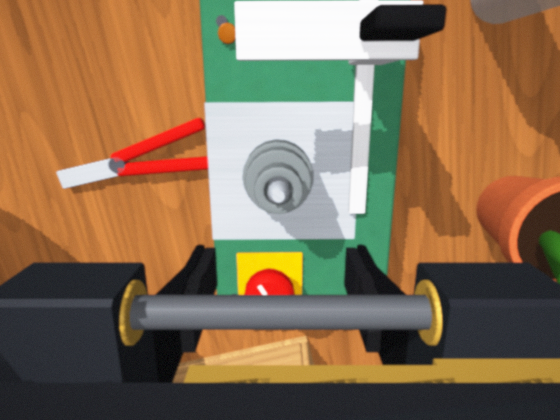

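All three collars are home around (280,175), with tops at 74, 98 and 122 mm. Next I'll shut the keeper.

Request:
{"fn": "arm_command", "kwargs": {"deltas": [0.15,0,0,0,0.1745,0.15,0,0,0,0.1745,0.15,0,0,0,0.1745,0.15,0,0,0,0.1745,0.15,0,0,0,0.1745,0.15,0,0,0,0.1745,0.15,0,0,0,0.1745,0.15,0,0,0,0.1745,0.15,0,0,0,0.1745,0.15,0.0245,-0.0391,0,0,0.15,0.0245,-0.0391,0,0,0.15,0.0245,-0.0391,0,0]}}

```text
time: 39.4
position: [0.6307, 0.1007, 0.2538]
tool_rot: [0.997, -0.075, -0.002, 0.0]
ft_force: [1.1, -0.6, 0.4]
grip_width: 0.0498
grip_force: 0.0
```

Request:
{"fn": "arm_command", "kwargs": {"deltas": [0.15,0,0,0.035,0,0.15,0,0,0,0]}}

```text
time: 39.65
position: [0.6275, 0.1003, 0.2161]
tool_rot: [0.997, -0.075, -0.006, 0.0]
ft_force: [-0.1, 0.8, -0.0]
grip_width: 0.0503
grip_force: 0.0
```

Run:
```python
from h import *
go(*m2w(.054,.119),.158,81.4)
```

```text
t 39.65 pos [0.6275 0.1003 0.2161] yaw -98.6 q6 1.7 F [-0.1  0.8 -0. ] w 0.0503 | shift [ 0.0042 -0.0003  0.0581] roll 0.001
```

Request:
{"fn": "arm_command", "kwargs": {"deltas": [0.15,0.001,0,0.02,0,0.15,0,0,0.02,0,0.15,0,0,0.019,0,0.15,0,0,0,0,-1,0,0,0,0,-1,0,0,0,0,-1,0,0,0,0,-1,0,0.015,0,0,-1,0,0.028,0,0,-1,0,0.028,0,0,-1,0,0.028,0,0,-1,0,0.014,0,0], "newtons": 15}}

```text
time: 41.15
position: [0.6157, -0.0137, 0.1631]
tool_rot: [0.997, -0.076, 0.001, -0.0]
ft_force: [0.8, 2.3, 1.5]
grip_width: 0.014
grip_force: 15.0
```

Request:
{"fn": "arm_command", "kwargs": {"deltas": [-1,0,0.006,0,0,-1,0,0,0,0]}}

```text
time: 41.4
position: [0.6153, -0.0164, 0.1631]
tool_rot: [0.997, -0.075, 0.001, -0.002]
ft_force: [1.6, 5.2, 2.7]
grip_width: 0.0139
grip_force: 15.0
```

Run:
```python
from h import *
o=status.get_obs(); print(w2m(o["position"][:2]),o["ft_force"],o["grip_width"],o["position"])
```

```text
[0.05591393 0.00160996] [1.60876095 5.22733461 2.71693211] 0.013929065187641892 [ 0.61532718 -0.01635956  0.16312962]
```

Request:
{"fn": "arm_command", "kwargs": {"deltas": [0.15,0,0,0,0,0.15,0,0,0,0,0.8,0,0,-0.04,0,0.8,0,0,-0.035,0,0.8,0,0,0,-0.168,0.8,0,0,0,-0.168,0.8,0,0,0,-0.168,0.8,0,0,0,-0.168,0.8,0,0,0,-0.168,0.8,0,0,0,-0.168,0.8,0,0,0,-0.168,0.8,0,0,0,-0.168]}}

```text
time: 42.9
position: [0.6138, -0.0183, 0.2369]
tool_rot: [0.826, 0.564, -0.001, -0.0]
ft_force: [0.9, -0.7, 0.4]
grip_width: 0.0781
grip_force: 0.0
```

Request:
{"fn": "arm_command", "kwargs": {"deltas": [0.8,0,0,0,-0.168,0.8,0,0,0,-0.168,0.8,0,0,0,-0.168,0.8,0,0,0,-0.168,0.8,0,0,0,-0.168,0.8,0,0,0,0,0.8,0,0,0,0]}}

```text
time: 43.78
position: [0.6141, -0.0181, 0.2372]
tool_rot: [0.527, 0.85, -0.0, -0.0]
ft_force: [0.3, -0.4, 0.8]
grip_width: 0.0782
grip_force: 0.0
```

```bash
python3 c.py t5
python3 - <<'E'
from h import *
go(.513,-.1228,.16)
E
```

```text
[444, 357, 4, 38, 62] [  44.  -421.7] [  5.5 113.4]
sleeve? 174 [ 0.45466844 -0.34916962  0.07487599]
t 43.83 pos [ 0.6142 -0.0181  0.2373] yaw 26.4 q6 -0.67 F [0.6 0.1 0. ] w 0.0785 | shift [-0.0488 -0.1372  0.0773] roll 0
```

Request:
{"fn": "arm_command", "kwargs": {"deltas": [0.8,-0.0163,-0.0457,0,0,0.8,-0.0163,-0.0457,0,0,0.8,-0.0163,-0.0457,0,0,0.8,0,0,0.04,0,0.8,0,0,0.037,0,0.8,0,0,0,0,0.8,0,0,0,0]}}

```text
time: 44.7
position: [0.5144, -0.1233, 0.1614]
tool_rot: [0.526, 0.85, 0.0, 0.001]
ft_force: [-0.2, 0.6, 0.1]
grip_width: 0.0782
grip_force: 0.0
```

```bash
python3 c.py t6
python3 - <<'E'
from h import *
r,d,K,T=cam("wrist"); save("w13",r); P=pts(d,K,T); h=cv2.cvtColor(r,cv2.COLOR_RGB2HSV)
m=((h[...,0]<8)|(h[...,0]>172))&(h[...,1]>150)&(P[...,2]>.075)&(P[...,2]<.11); q=P[m]
c,R=cv2.minEnclosingCircle((q[:,:2]*1000).astype(np.float32)); print(len(q),c,R,np.median(q[:,2]))
go(.513,-.1228,.071)
E
```

```text
[445, 388, 4, 31, 50] [ -39.3 -421.5] [ 3.7 92.3]
sleeve? 177 [ 0.45468819 -0.34800754  0.07460132]
paddle 63 [0.05492269 0.00014389]
3713 (513.2921752929688, -122.16374969482422) 25.60034942626953 0.08802457347052067
t 44.8 pos [ 0.5148 -0.1233  0.162 ] yaw 26.5 q6 -0.91 F [ 0.1 -0.3  0. ] w 0.0781 | shift [ 0.0016 -0.0016  0.091 ] roll 0
```

Request:
{"fn": "arm_command", "kwargs": {"deltas": [0.8,0.001,-0.001,0.04,0,0.8,0,0,0.03,0,0.8,0,0,0.02,0,0.8,0,0,0,0,-1,0,0,0,0,-1,0,0,0,0,-1,0,0,0,0,-1,0,0,0,0], "newtons": 30}}

```text
time: 45.8
position: [0.5132, -0.1226, 0.0713]
tool_rot: [0.526, 0.85, 0.0, 0.001]
ft_force: [2.8, 1.1, 3.8]
grip_width: 0.0514
grip_force: 30.0
```

Request:
{"fn": "arm_command", "kwargs": {"deltas": [-1,0,0,-0.0005,0.082,-1,0,0,-0.0005,0.082,-1,0,0,-0.001,0.164,-1,0,0,-0.001,0.164,-1,0,0,-0.001,0.164,-1,0,0,-0.001,0.164,-1,0,0,-0.001,0.164,-1,0,0,-0.001,0.164,-1,0,0,-0.001,0.164,-1,0,0,0,0,-1,0,0,0,0]}}

```text
time: 47.18
position: [0.5133, -0.1225, 0.0791]
tool_rot: [0.935, 0.354, 0.001, 0.001]
ft_force: [3.1, 3.2, 6.2]
grip_width: 0.0514
grip_force: 30.0
```

Run:
```python
from h import *
o=status.get_obs(); print(o["moment"]); go(.513,-.1228,.071)
```

```text
[ 0.53511666 -0.29004421  0.1550252 ]
t 47.17 pos [ 0.5133 -0.1225  0.0791] yaw -48.5 q6 0.4 F [3.1 3.2 6.2] w 0.0514 | shift [-0.0004 -0.      0.0081] roll 0
```

Turned about 75° and risen 8 mm. I'll release, retreat and check.

Request:
{"fn": "arm_command", "kwargs": {"deltas": [0.8,0,0,0,0,0.8,0,0,0,0,0.8,0,0,0,0,0.8,0,0,-0.03,0,0.8,0,0,-0.05,0,0.8,0,0,-0.05,0,0.8,0,0,-0.05,0,0.8,0,0,0,0,0.8,0,0,0,0]}}

```text
time: 48.3
position: [0.5113, -0.1222, 0.2578]
tool_rot: [0.936, 0.353, -0.001, -0.001]
ft_force: [0.3, -0.8, -0.7]
grip_width: 0.0787
grip_force: 0.0
```

```bash
python3 c.py t7
python3 - <<'E'
from h import *
r,d,K,T=cam("wrist"); save("w14",r); P=pts(d,K,T); h=cv2.cvtColor(r,cv2.COLOR_RGB2HSV)
m=((h[...,0]<8)|(h[...,0]>172))&(h[...,1]>150)&(P[...,2]>.075)&(P[...,2]<.11); q=P[m]
c,R=cv2.minEnclosingCircle((q[:,:2]*1000).astype(np.float32)); print(len(q),c,R,np.median(q[:,2]))
go(.513,-.1228,.25)
r,d,K,T=cam("scene"); save("s2",r)
E
```

```text
[445, 380, 4, 40, 66] [ -28.7 -421.2] [  5.7 121.3]
sleeve? 173 [ 0.45452886 -0.34828506  0.07486878]
paddle 65 [0.05473286 0.00038083]
2040 (514.3492431640625, -122.33108520507812) 25.048261642456055 0.09605227167102048
t 48.4 pos [ 0.5109 -0.122   0.2567] yaw -48.7 q6 0.4 F [-0.9 -0.2 -0.8] w 0.0785 | shift [0.0011 0.002  0.0067] roll 0
```

View pics/s2.png

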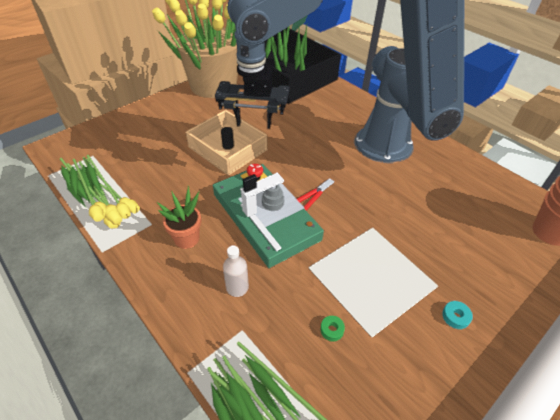

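View pics/w14.png

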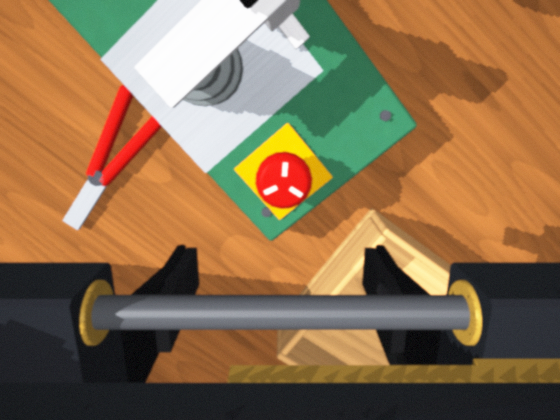

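The wrist view shows the head raised at (284,181), with its top back at 96 mm. The keeper is shut over the stacked collars at (210,75). In the scene view the sleeve stands in the crate at (227,137), and the secateurs, pot and bottle have not moved.

```bash
python3 -c "
from rig import order
print(order.hand_in())"
```

```text
the job is handed in; nothing more can be done
None
```

The changeover is finished and handed in at about 48 s of the 210 s; hand-in returned no verdict, but my last pictures showed the 68, 59 and 41 mm collars (the 50 mm one was absent) stacked on the post, the sleeve in the crate, the keeper shut, the mushroom head turned about 1.3 rad and up again, and the secateurs, pot and bottle apparently unmoved.

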